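# Lock the control-box cover with its quarter-turn stud

## Task

The cover of the press control box lacks one of its two wing-headed quarter-turn studs. Take the wing-headed stud (not the round knurled one) out of the wooden holder, put it into the empty slot of the cover, press it gently down against its spring and turn it ninety degrees clockwise, seen from above, so that it catches like its neighbour; then let go of it. Do not force the lock, and leave everything else where it is.

Things in the scene. Friction and masses are not known exactly. Their poses are not given: they have to be found in the camera images.
- wing_stud_centre (a point): Half-way up the loose steel wing-headed stud (46 mm tall, 60 g, z up). Wing 24 mm high, 28 mm long (y), 10 mm thick (x), from 1 mm below to 23 mm above this point; under it a round flange 30 mm across, its top 1 mm, its underside 5 mm below this point. Same after half a turn. Grip the wing across its 10 mm, fingertips just over the flange.
- wing_stud_foot (a point): Middle of the stud's underside, 23 mm below its centre. The foot is a cross bar 6 mm high, 26 mm long (y, as the wing), 8 mm wide (x), with a small lead-in below; above it a round shank 8 mm across, 12 mm long, up to the flange. The stud starts upright in one pocket of the wooden holder, flange resting on it, wing along the holder's y.
- holder (a point): Middle of the top of the fixed beech holder, 44 mm (x) by 100 mm (y), 22 mm high. Two pockets, 24 mm either side along y, hold the wing-headed stud and a round knurled one, in either order.
- lock (a point): Nominal centre of the empty slot, on top of the steel lock plate; z up. The slot is 11 mm (x) by 29 mm (y). The plate floats: the true slot centre is up to 8 mm either way along y from this point, not measured, and stays there; in x it is true. The stud goes in with its wing along y. Finally the wing lies along x. Spoilt by forces over 40 N.
- lock_spring (a point): The same point again. The stud's foot meets a spring when the flange is 13 mm above the plate (stud centre 18 mm above here): 3 N there, 0.8 N more per mm, 13 N when the flange touches the plate, then rigid. The bar turns only with the flange under 4 mm above the plate (over 10 N), only clockwise, to a stop near 90 degrees; let up, it catches with the flange 7 mm up (centre 12 mm).
- box_cover (a point): Middle of the aluminium cover of the fixed grey control box, 100 mm (x) by 170 mm (y), 50 mm high. The lock plate (46x62 mm) lies 38 mm from here towards -y and stands 5 mm above the cover. At 44 mm towards +y is the neighbour stud, fixed and locked: wing along x, top 40 mm above the cover.
- parts_pot_0: Bystander, leave alone: small round grey screw-top pot, 42 mm wide, 20 mm high. Origin at the centre of its underside.
- parts_pot_1: Bystander, leave alone: small round cream pot with dark lid, 42 mm wide, 20 mm high. Origin at the centre of its underside.
- loupe: Bystander, leave alone: black eye loupe, 36 mm wide, 30 mm high. Origin at the centre of its underside.
- putty: Bystander, leave alone: green putty block, 22x30x12 mm. Origin at the centre of its underside.
- tweezers_steel: Bystander, leave alone: steel tweezers, 116 mm long, lying flat. Origin at the centre of its underside.
- tally_counter: Bystander, leave alone: round steel hand counter, 43x52x20 mm. Origin at the centre of its underside.
- brush: Bystander, leave alone: small wooden-handled brush, 125 mm long, lying flat. Origin at the centre of its underside.
- knurled_stud: Bystander, leave in the holder: steel stud with a round knurled head 22 mm across and 18 mm high, 40 mm tall in all. Origin at the centre of its underside.

How it is judged:
By the outcome, as a careful person would: the job done as asked, in the order asked, and still so for the second after the job is handed in, with the robot touching nothing.
It also fails if it takes over 58 s, if anything falls off the work surface, if the arm or the gripper's body presses on something with over 40 N, if the wrist force passes 120 N, or if a joint passes its speed limit or range.

## Robot

A 6-joint arm with a two-finger parallel gripper is mounted at the origin on a cart in front of the work surface, level with it; the furniture and walls round the work are solid. World frame = base frame: x ahead of the robot, y to its left, z up, the work surface at z = 0. Lengths are in m, angles in rad, forces in N, time in s.
With the tool pointing down it reaches from about 0.4 to 0.825 m from the base axis. Payload 7 kg.
Tool frame: the origin (TCP) lies between the finger pads; the fingertips stand 25 mm ahead of it and the grasp point (between the pads) lies 6 mm ahead of it (arm.tip_extent is the z of the fingertips in the tool frame, in m); z points along the fingers, x is the direction in which the jaws open and shut, and the axes are right-handed (so a half turn about z gives the same grasp; the last joint's range is limited). The gripper opens to 88 mm and grips with 3 to 60 N. Pads are 19 mm wide; open, the fingers measure 130 mm over their backs; the gripper's body (78 mm by 193 mm) begins 47 mm behind the grasp point.
Start: joints at [0.98, 0.359, 0.012, 0, -1.224, -0.288], TCP at [0.52, 0.431, 0.252] pointing down, gripper open.
Joint ranges: [-3.07, 3.07], [-1.43, 2.12], [-1.02, 1.25], [-3.03, 1.67], [-3.05, -0], [-3.03, 3.03]. Speed limits (rad/s): [2.39, 2.39, 3.01, 3.14, 3.14, 3.14].

## Interface

Orientations are given as [roll, pitch, yaw] about the fixed x, y, z axes, in that order (R = Rz(yaw) Ry(pitch) Rx(roll)).
In Python, from station import monitor, grab_frame, job_done, arm gives the robot as it stands.
- The arm moves only by the shell command python3 -m jog 'ROWS' [FORCE]. ROWS is JSON, a list that holds one entry, the list of rows, each a list of 7 numbers: the shift along the world's x, y, z in m, then the turn, a rotation vector about the world's x, y, z in rad, then the opening, from 0 (shut) to 1 (fully open). In form: [[[dx, dy, dz, ax, ay, az, claw], ...]]. A call has 1 to 20 rows; each row shifts and turns the commanded pose from where the row before left it; what a row does not reach is not made up. A row lasts 1/8 s, in which the tool goes at most 62.5 mm and 10.7 degrees, less where a joint would pass 70% of its speed; a pose out of reach is approached as far as the arm can. A call is refused whole if a number of a shift passes 0.0625 or a number of a turn 0.188, either way. A call with a gripper value outside its range is refused whole. The fingers move at their own pace and stop on an object; FORCE is the grip in N (left out, the last holds). Time passes only in rows, so rows that do not move let the fingers close. It gives the time, the measured TCP pose, the force and the opening at its end, in the units of the state.
- monitor.get_state(): the state, without advancing time (a new reading comes with each control period).
- grab_frame(name): name is "scene" or "top"; returns a dict with "pixels" (384x512x3 uint8, red, green, blue), "K" (3x3 intrinsics, pixels), "view" (4x4, takes a point from world to camera coordinates). Camera axes: x right, y down, z forward; pixel columns grow to the right and rows downward; lengths in m; the calibration is good to about 2 mm. A picture is of the moment at which its call begins. There is no depth.
- job_done(): hands the job in, once; it reports no verdict.
The state is a dict: "t": time; "q": joint angles; "qd": joint speeds; "joint_efforts": joint torques, N m; "eef_pos": TCP position; "ee_rot": TCP orientation; "force": force on the tool from outside, world axes, zero at the start; "moment": the same for the moment, N m; "width": finger opening in m.
Only numpy, scipy, OpenCV 4.12 (cv2) and the standard library are available. Lean on these libraries where they do the work, as an engineer would, in place of code of your own. Each camera call takes 0.05 s, during which the arm holds its last target.

## Working session

There is one attempt and no reset: what is moved stays moved. The work goes in short steps, Python scripts to look and compute and a shell command to move; the robot and the scene stay as the last step left them, time stands still between calls to the robot, and variables do not carry over. Pictures are saved under pics/ and viewed, and the job is handed in when it is done.

```bash
ls; mkdir -p pics
cat > h.py <<'E'
import numpy as np,cv2
from station import monitor,grab_frame,job_done,arm
def ray(f,u,v):
    K=np.array(f["K"]);V=np.array(f["view"]);R=V[:3,:3];t=V[:3,3]
    c=-R.T@t; d=R.T@np.linalg.solve(K,[u,v,1.]); return c,d/np.linalg.norm(d)
def onz(f,u,v,z):
    c,d=ray(f,u,v); return c+d*(z-c[2])/d[2]
def proj(f,p):
    V=np.array(f["view"]);q=np.array(f["K"])@(V[:3,:3]@np.array(p)+V[:3,3]);return q[:2]/q[2]
def snap(n):
    f=grab_frame(n);return f
def save(f,name,box=None,s=1):
    im=cv2.cvtColor(f["pixels"],cv2.COLOR_RGB2BGR)
    if box: im=im[box[1]:box[3],box[0]:box[2]]
    im=cv2.resize(im,None,fx=s,fy=s,interpolation=cv2.INTER_CUBIC)
    cv2.imwrite("pics/"+name+".png",im)
E
python3 - <<'E'
from h import *
import pickle
for n in("scene","top"):
    f=snap(n);save(f,n+"0",s=1.5);pickle.dump(f,open(n+"0.pkl","wb"))
    print(n,ray(f,256,192))
s=monitor.get_state();print(s);print(arm.tip_extent)
E
```

```text
pics
scene (array([-0.17705345,  0.73019852,  0.52949568]), array([ 0.72325106, -0.48857658, -0.48805822]))
top (array([0.2895016 , 0.24455934, 1.07427712]), array([ 0.19815819,  0.04126944, -0.97930086]))
{'t': 0.1, 'q': array([ 9.80094406e-01,  3.59314453e-01,  1.11554369e-02, -2.67849621e-04,
       -1.22408467e+00, -2.88102393e-01]), 'qd': array([-0.00010732, -0.00195067,  0.00332616,  0.00013396, -0.00066199,
        0.00050383]), 'joint_efforts': array([-1.54601454e-03, -5.84163165e+01,  2.93752581e+01,  7.01556936e+00,
        1.01969650e-02, -5.85455814e-05]), 'eef_pos': array([0.51945638, 0.43042632, 0.25072635]), 'ee_rot': array([-3.14142281e+00, -1.45925262e-03, -2.44969196e+00]), 'force': array([0.85517729, 0.58965234, 0.09410675]), 'moment': array([-0.02863318,  0.0194896 , -0.0295636 ]), 'width': 0.08762339797397337}
0.025
```

View pics/scene0.png

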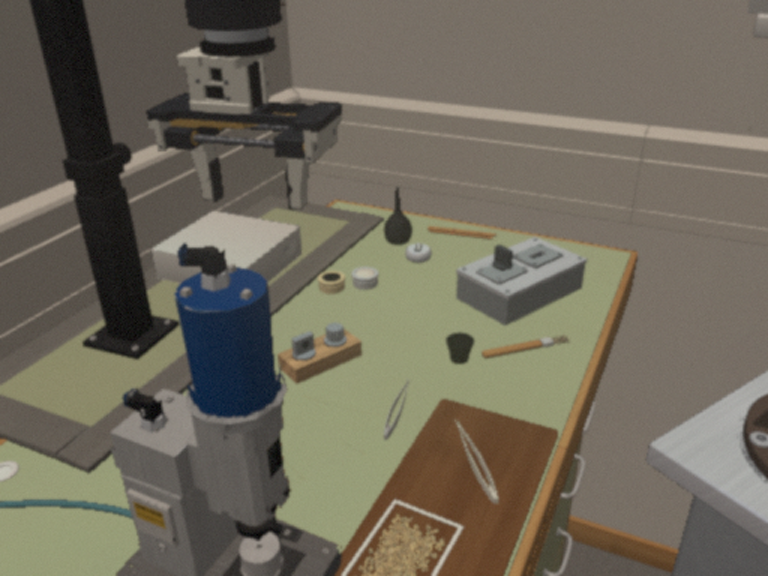

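View pics/top0.png

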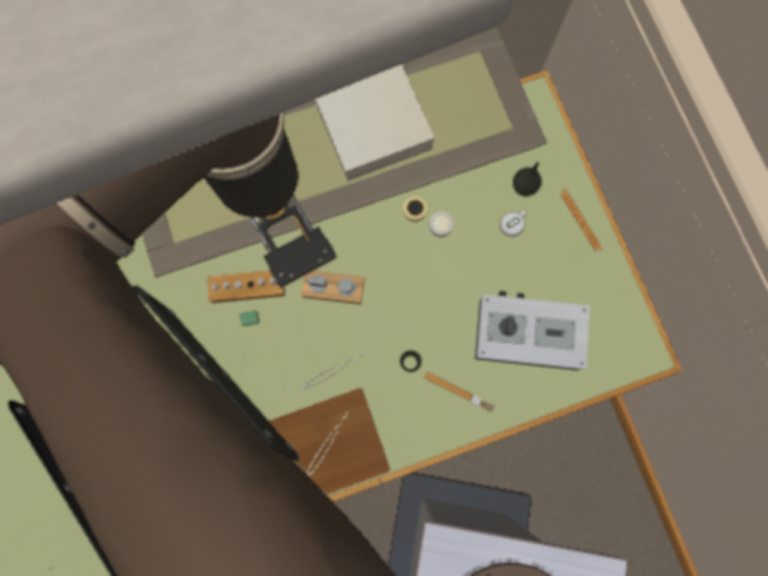

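The scene view shows the holder at about (320,352) and the box at about (520,280). In the top view the holder is at (333,287), with the wing stud on its left and the knurled one on its right. The box is at (533,332), with the neighbour at (508,326) and the empty slot at (554,332). These are all 1.5x pixels.

Run:
```python
from h import *
import pickle
t=pickle.load(open("top0.pkl","rb"));s=pickle.load(open("scene0.pkl","rb"))
save(t,"tb",(310,185,402,254),8);save(t,"th",(195,172,250,210),12)
save(s,"sb",(300,155,396,215),8);save(s,"sh",(180,205,245,255),10)
```

```text
(no output)
```

View pics/tb.png

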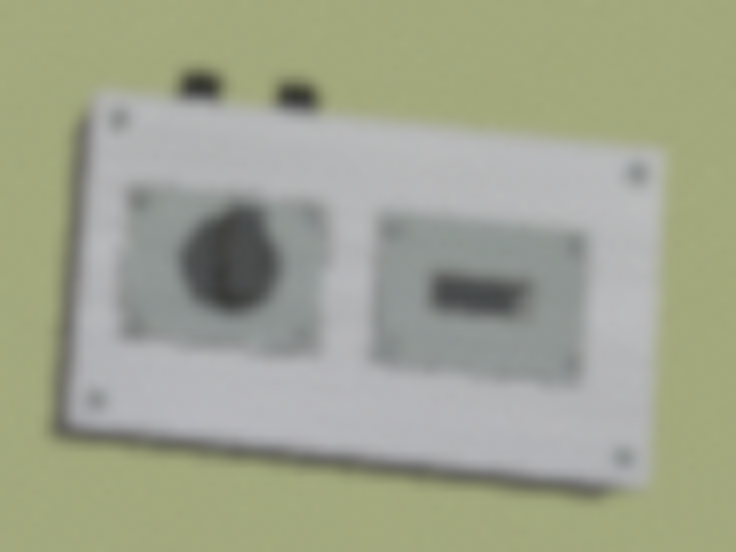

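View pics/th.png

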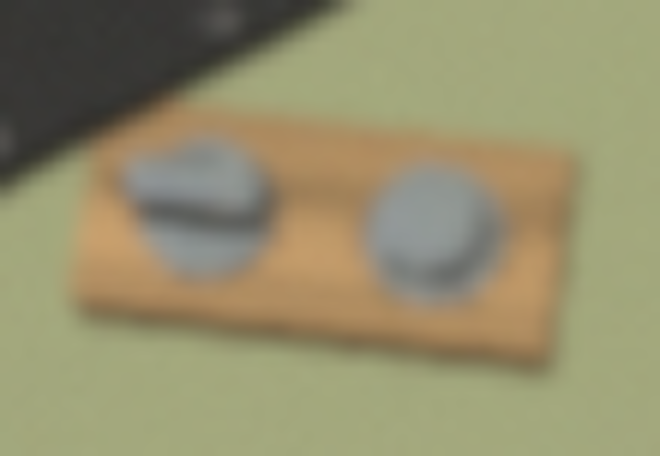

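View pics/sb.png

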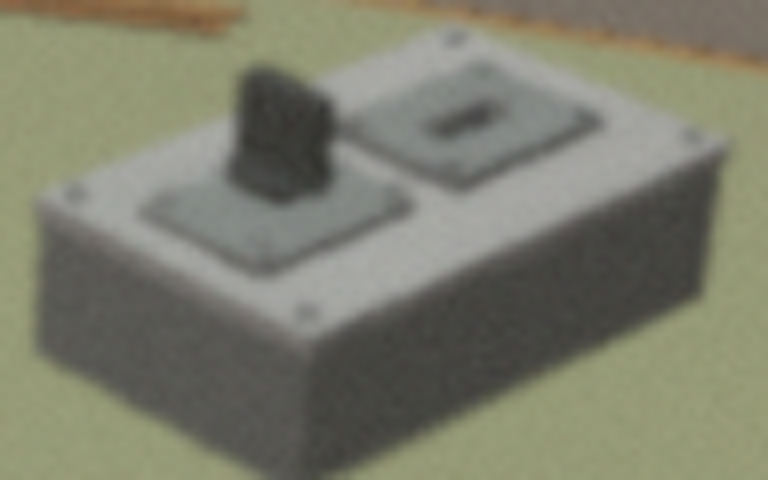

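View pics/sh.png

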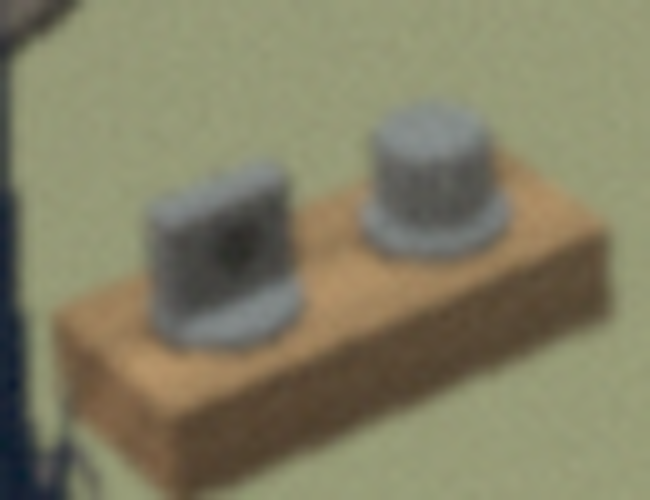

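```bash
cat > m.py <<'E'
from h import *
import pickle
t=pickle.load(open("top0.pkl","rb"));s=pickle.load(open("scene0.pkl","rb"))
def px(x,y,b,k): return (x+.5)/k-.5+b[0],(y+.5)/k-.5+b[1]
TB=((310,185),8);TH=((195,172),12);SB=((300,155),8);SH=((180,205),10)
def P(f,B,x,y,z): return onz(f,*px(x,y,*B),z)
def tri(x,y,B1,x2,y2,B2):
    c1,d1=ray(t,*px(x,y,*B1));c2,d2=ray(s,*px(x2,y2,*B2))
    A=np.c_[d1,-d2];k=np.linalg.lstsq(A,c2-c1,rcond=None)[0]
    a=c1+k[0]*d1;b=c2+k[1]*d2;return (a+b)/2,np.linalg.norm(a-b)
E
python3 - <<'E'
from m import *
np.set_printoptions(precision=4,suppress=True)
c=[P(t,TB,*p,.05) for p in[(95,92),(665,148),(648,488),(68,430)]]
print("cover top",np.mean(c,0),[np.round(x[:2],4) for x in c]);
e=[np.arctan2(*(a-b)[[1,0]]) for a,b in((c[0],c[1]),(c[3],c[2]))];print("y axis",np.degrees(e),np.linalg.norm(c[0]-c[1]),np.linalg.norm(c[1]-c[2]))
# screws
q=[P(t,TB,*p,.051) for p in[(119,120),(637,173),(624,457),(96,400)]];print("screws",np.mean(q,0),np.degrees(np.arctan2(*(q[0]-q[1])[[1,0]])),np.degrees(np.arctan2(*(q[3]-q[2])[[1,0]])))
q2=[P(s,SB,*p,.051) for p in[(75,193),(455,37),(692,135),(305,312)]];print("screws scene",np.mean(q2,0),np.degrees(np.arctan2(*(q2[0]-q2[1])[[1,0]])),np.degrees(np.arctan2(*(q2[3]-q2[2])[[1,0]])))
print("plate T",np.mean([P(t,TB,*p,.055) for p in[(382,208),(588,235),(580,383),(372,360)]],0))
print("plate S",np.mean([P(s,SB,*p,.055) for p in[(345,125),(485,58),(605,122),(460,188)]],0))
print("slot T",P(t,TB,481,296,.055),"ends",P(t,TB,430,291,.055),P(t,TB,533,300,.055),"S",P(s,SB,462,120,.055))
print("nb plate T",np.mean([P(t,TB,*p,.055) for p in[(128,185),(328,208),(318,355),(120,337)]],0))
h=[P(t,TH,*p,.022) for p in[(93,95),(578,152),(550,358),(75,305)]]
print("holder",np.mean(h,0),[np.round(x[:2],4) for x in h])
hs=[P(s,SH,*p,.022) for p in[(55,315),(175,415),(610,232),(495,150)]]
print("holder S",np.mean(hs,0),[np.round(x[:2],4) for x in hs])
print(np.degrees(np.arctan2(*(h[3]-h[2])[[1,0]])),np.degrees(np.arctan2(*(hs[1]-hs[2])[[1,0]])))
# flange top z=.026 ; wing top z = .027+.023=.050
print("knurl top T",P(t,TH,420,213,.044),"S",P(s,SH,432,130,.044))
print("wing top T",P(t,TH,123,172,.05),P(t,TH,262,205,.05),"S ends",P(s,SH,160,213,.05),P(s,SH,283,170,.05))
E
```

```text
cover top [0.4704 0.0411 0.05  ] [array([0.5149, 0.1303]), array([ 0.5283, -0.0412]), array([ 0.426 , -0.0479]), array([0.4126, 0.1231])]
y axis [94.4638 94.4834] 0.17195578405390474 0.10254573826831044
screws [0.4707 0.0413 0.051 ] 94.23660670304709 94.01796786826118
screws scene [0.4761 0.0426 0.051 ] 93.9245204557191 94.06884934524098
plate T [0.4729 0.009  0.055 ]
plate S [0.4751 0.0103 0.055 ]
slot T [0.473  0.0089 0.055 ] ends [0.4718 0.024  0.055 ] [ 0.4745 -0.0065  0.055 ] S [0.478  0.0121 0.055 ]
nb plate T [0.4669 0.0852 0.055 ]
holder [0.4911 0.3741 0.022 ] [array([0.5102, 0.427 ]), array([0.5161, 0.3251]), array([0.4722, 0.3228]), array([0.4658, 0.4216])]
holder S [0.4928 0.3778 0.022 ] [array([0.5125, 0.4286]), array([0.4705, 0.4254]), array([0.475 , 0.3273]), array([0.5133, 0.33  ])]
93.73521562065673 92.58591168329835
knurl top T [0.4932 0.3527 0.044 ] S [0.4966 0.3535 0.044 ]
wing top T [0.4897 0.4129 0.05  ] [0.488  0.3838 0.05  ] S ends [0.4931 0.4141 0.05  ] [0.4926 0.3882 0.05  ]
```

The slot and its plate are visible, about 6 mm toward +y from the nominal 38 mm. The box is yawed about +4° and the holder about +3°. The wing stud is near (0.491, 0.400). Next I move above it with a part-open gripper.

```bash
python3 -m jog '[[[-0.0057,-0.006,-0.026,0,0,-0.127,0.6],[-0.0057,-0.006,-0.026,0,0,-0.127,0.6],[-0.0057,-0.006,-0.026,0,0,-0.127,0.6],[-0.0057,-0.006,-0.026,0,0,-0.127,0.5],[-0.0057,-0.006,-0.026,0,0,-0.127,0.5],[0,0,0,0,0,0,0.5],[0,0,0,0,0,0,0.5],[0,0,0,0,0,0,0.5]]]' 40
python3 - <<'E'
from h import *
import pickle
for n,b in(("scene",(130,150,290,270)),("top",(180,130,300,220))):
    f=snap(n);save(f,n+"1",b,5);pickle.dump(f,open(n+"1.pkl","wb"))
E
```

```text
t: 1.1
eef_pos: [0.4919, 0.4015, 0.1229]
ee_rot: [3.14, 0.001, -3.083]
force: [0.0, 0.2, -1.1]
width: 0.0437
```

View pics/scene1.png

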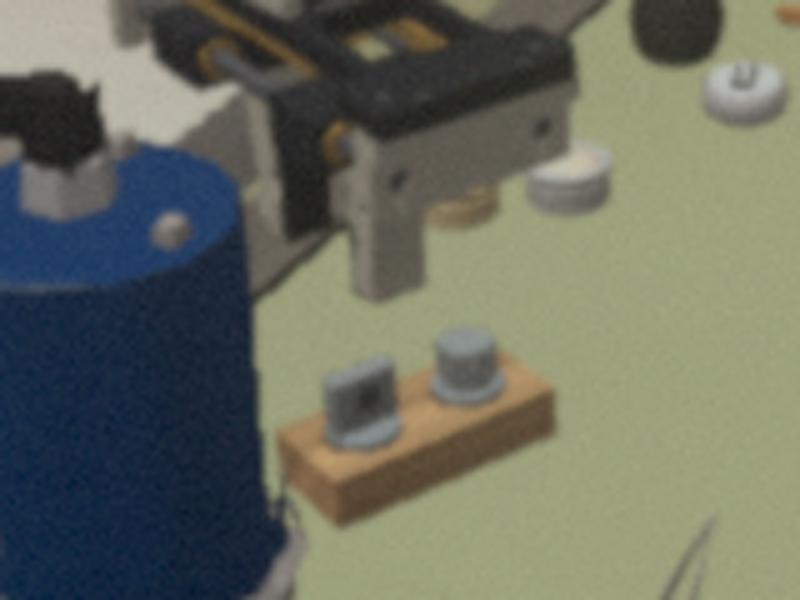

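View pics/top1.png

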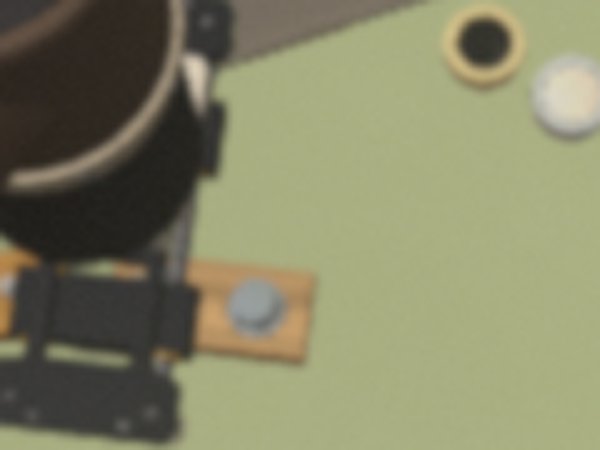

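Run:
```python
from h import *
import pickle
f=pickle.load(open("scene1.pkl","rb"))
a=.0585;X=np.array([np.cos(a),np.sin(a),0]);Y=np.array([-np.sin(a),np.cos(a),0]);p=np.array([.4919,.4015,.0979])
for o in(-.043,-.0219):
  for y in(.0095,-.0095):
    u=proj(f,p+o*X+y*Y);print(o,y,(u-[130,150]+.5)*5-.5)
# known stud px vs predicted
for c in([.491,.400,0],):
  for y in (.014,-.014):
    u=proj(f,np.array(c)+y*Y+[0,0,.05]-X*.005);print("wing",(u-[130,150]+.5)*5-.5)
```

```text
-0.043 0.0095 [394.09316498 318.39112606]
-0.043 -0.0095 [439.49735931 300.50300668]
-0.0219 0.0095 [361.79524052 294.0337893 ]
-0.0219 -0.0095 [406.80356889 276.74476932]
wing [340.7826318  390.44843463]
wing [404.6299455  364.43350457]
```

The near finger sits over the wing. Measured against the gripper in the same view, the stud agrees with (0.491, 0.400) within about 2 mm. I'll descend and look again before closing.

```bash
python3 -m jog '[[[-0.001,-0.001,-0.02,0,0,0,0.5],[0,0,-0.02,0,0,0,0.5],[0,0,-0.016,0,0,0,0.5],[0,0,-0.008,0,0,0,0.5],[0,0,-0.003,0,0,0,0.5],[0,0,0,0,0,0,0.5],[0,0,0,0,0,0,0.5]]]' 40
python3 - <<'E'
from h import *
import pickle
for n,b in(("scene",(150,190,260,260)),):
    f=snap(n);save(f,n+"2",b,7);pickle.dump(f,open(n+"2.pkl","wb"))
E
```

```text
t: 2.08
eef_pos: [0.4905, 0.4, 0.0552]
ee_rot: [3.141, 0.001, -3.084]
force: [-0.4, -0.1, 0.1]
width: 0.0437
```

View pics/scene2.png

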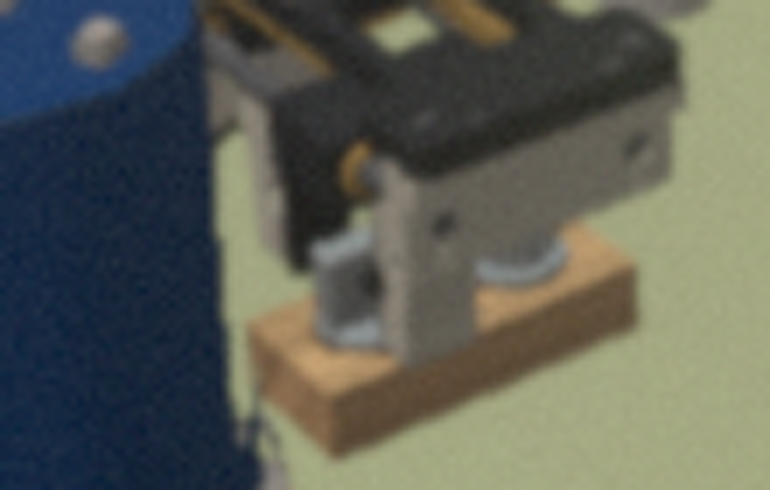

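The near finger straddles the wing with its centre within about 2 mm of the wing's, and nothing else is touched. I'll lower it 2 mm and close gently.

```bash
python3 -m jog '[[[0,0,-0.002,0,0,0,0.5],[0,0,0,0,0,0,0.4],[0,0,0,0,0,0,0.3],[0,0,0,0,0,0,0.2],[0,0,0,0,0,0,0.15],[0,0,0,0,0,0,0.1],[0,0,0,0,0,0,0.05],[0,0,0,0,0,0,0]]]' 10
```

```text
t: 3.12
eef_pos: [0.4903, 0.3997, 0.0526]
ee_rot: [3.142, 0.0, -3.085]
force: [-0.2, 0.4, 0.1]
width: 0.0099
```

```bash
python3 -m jog '[[[0,0,0,0,0,0,0],[0,0,0,0,0,0,0],[0,0,0.004,0,0,0,0],[0,0,0.012,0,0,0,0],[0,0,0.03,0,0,0,0],[0,0,0.03,0,0,0,0],[0,0,0.03,0,0,0,0],[0,0,0.02,0,0,0,0],[0,0,0,0,0,0,0]]]' 40
python3 - <<'E'
from h import *
import pickle
for n,b in(("scene",(150,120,310,240)),):
    f=snap(n);save(f,n+"3",b,5);pickle.dump(f,open(n+"3.pkl","wb"))
E
```

```text
t: 4.25
eef_pos: [0.4907, 0.4004, 0.1813]
ee_rot: [3.138, 0.002, -3.084]
force: [-0.4, -1.1, -0.2]
width: 0.0101
```

View pics/scene3.png

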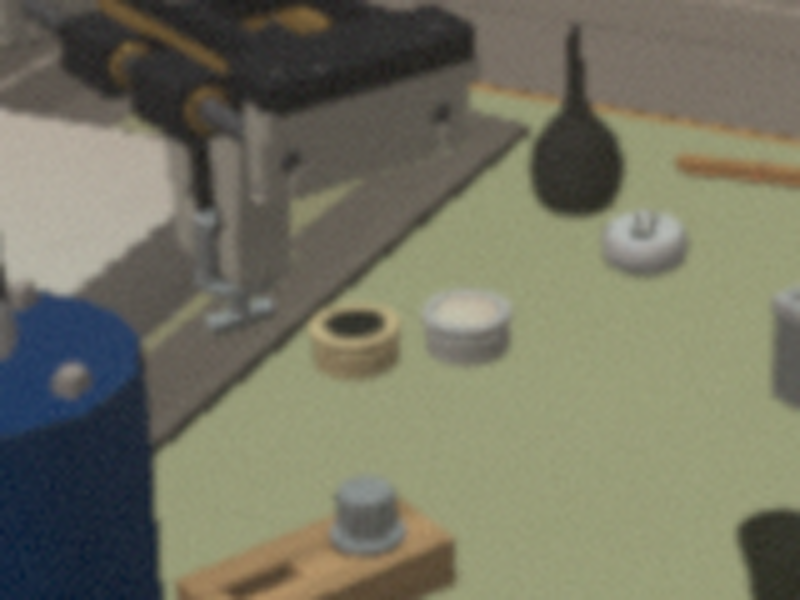

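The stud is held upright, with its foot bar visible at (208–272, 306–325), and the knurled stud has stayed in the holder. I'm moving over the slot.

```bash
python3 -m jog '[[[-0.001,-0.02,0,0,0,0,0],[-0.002,-0.045,0,0,0,0.004,0],[-0.003,-0.055,0,0,0,0.005,0],[-0.003,-0.055,0,0,0,0.005,0],[-0.003,-0.055,0,0,0,0,0],[-0.003,-0.055,0,0,0,0,0],[-0.002,-0.055,0,0,0,0,0],[-0.001,-0.035,-0.01,0,0,0,0],[0,-0.016,-0.02,0,0,0,0],[0,0,-0.01,0,0,0,0],[0,0,0,0,0,0,0],[0,0,0,0,0,0,0]]]'
python3 - <<'E'
from h import *
import pickle
for n,b in(("scene",(290,110,410,210)),("top",(280,150,440,270))):
    f=snap(n);save(f,n+"4",b,6 if n=="scene" else 5);pickle.dump(f,open(n+"4.pkl","wb"))
E
```

```text
t: 5.8
eef_pos: [0.4725, 0.0092, 0.1389]
ee_rot: [-3.142, 0.0, -3.07]
force: [0.0, -0.3, -0.3]
width: 0.0096
```

View pics/scene4.png

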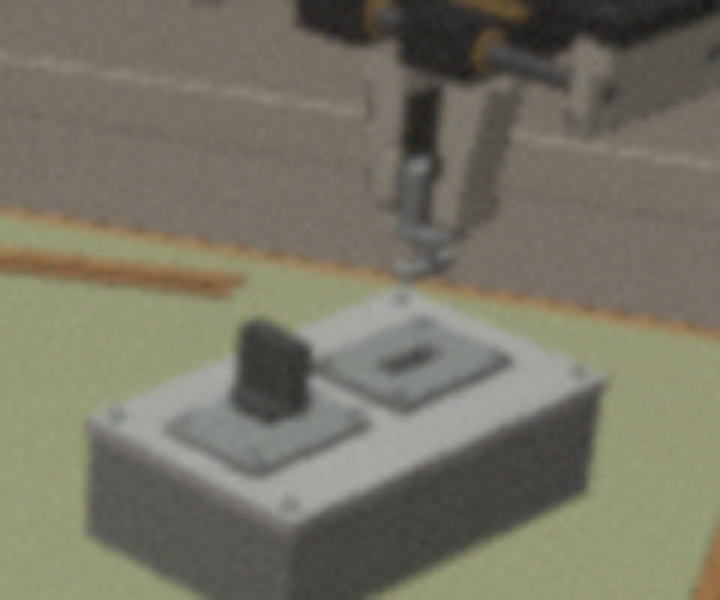

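View pics/top4.png

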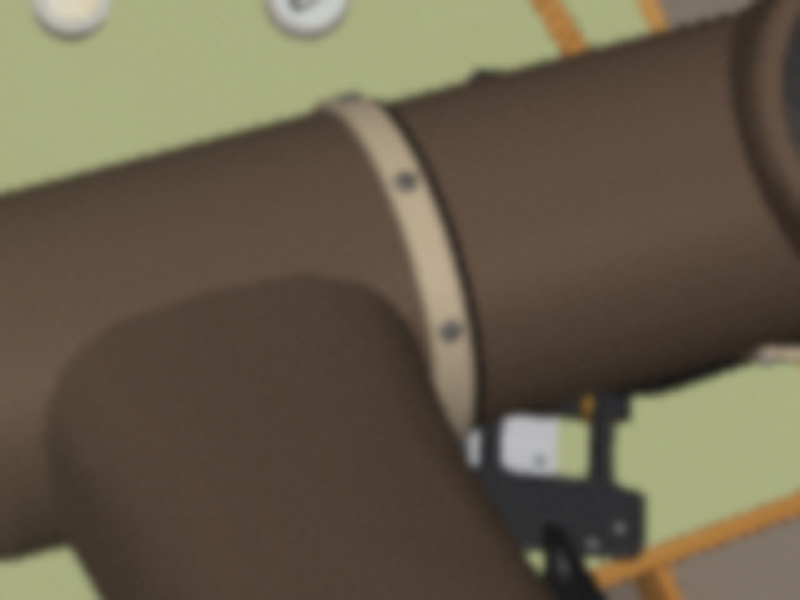

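Run:
```python
from h import *
import pickle
np.set_printoptions(precision=4,suppress=True)
f=pickle.load(open("scene4.pkl","rb"));save(f,"s4z",(345,145,385,175),18)
c=lambda u:(u-[290,110]+.5)*6-.5
a=.0716;X=np.array([np.cos(a),np.sin(a),0]);Y=np.array([-np.sin(a),np.cos(a),0])
p=np.array([.4725,.0092,.0903])
print("foot bar bottom ends",[c(proj(f,p+Y*k)) for k in(.013,-.013)],"top ends",[c(proj(f,p+Y*k+[0,0,.006])) for k in(.013,-.013)])
print("slot at same xy",c(proj(f,[.4725,.0092,.055])))
q=lambda x,y:(((x+.5)/6-.5+290),((y+.5)/6-.5+110))
print("slot ray",onz(f,*q(411,358),.055),"foot",onz(f,*q(424,264),.0933))
```

```text
foot bar bottom ends [array([408.1813, 286.8222]), array([454.9263, 267.5984])] top ends [array([409.7179, 271.8355]), array([456.5749, 252.7593])]
slot at same xy [422.518  363.1886]
slot ray [0.4781 0.0095 0.055 ] foot [0.4779 0.0081 0.0933]
```

View pics/s4z.png

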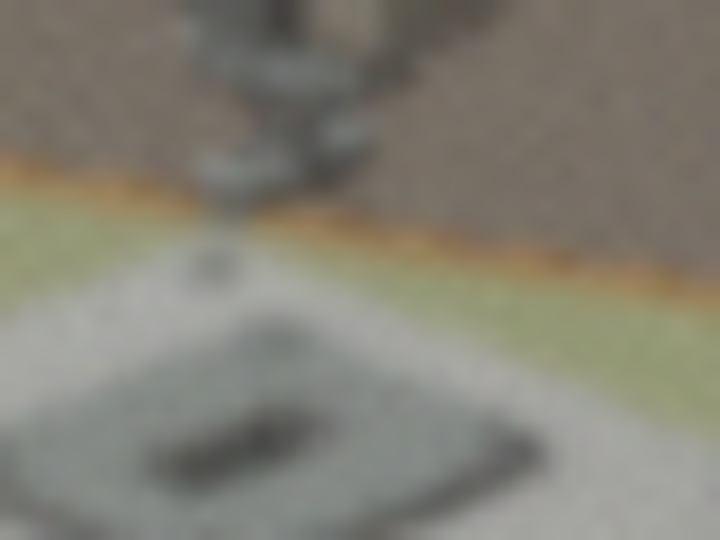

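In the scene view the foot and the slot cast to nearly the same place: (0.4779, 0.0081) against (0.4781, 0.0095). I'll lower to about 4 mm above the plate and look again.

```bash
python3 -m jog '[[[0,0.001,-0.012,0,0,0,0],[0,0,-0.012,0,0,0,0],[0,0,-0.007,0,0,0,0],[0,0,0,0,0,0,0],[0,0,0,0,0,0,0]]]'
python3 - <<'E'
from h import *
import pickle
f=snap("scene");save(f,"scene5",(330,130,390,180),12);pickle.dump(f,open("scene5.pkl","wb"))
E
```

```text
t: 6.52
eef_pos: [0.4724, 0.0097, 0.1076]
ee_rot: [-3.141, 0.0, -3.071]
force: [-0.6, -0.1, 0.2]
width: 0.0098
```

View pics/scene5.png

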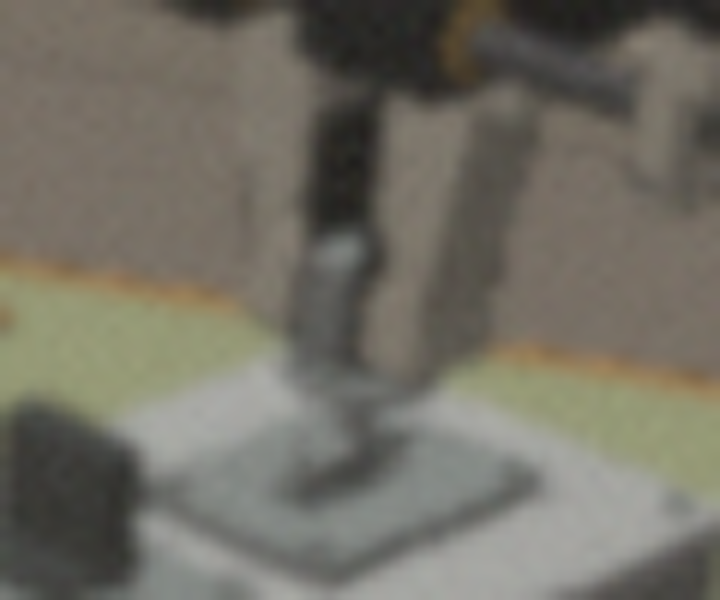

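```bash
python3 -m jog '[[[0,0,-0.0015,0,0,0,0],[0,0,-0.0015,0,0,0,0],[0,0,-0.001,0,0,0,0],[0,0,-0.0005,0,0,0,0],[0,0,0,0,0,0,0]]]'
```

```text
t: 7.2
eef_pos: [0.4723, 0.0097, 0.1031]
ee_rot: [3.142, 0.0, -3.071]
force: [0.3, -1.1, -0.5]
width: 0.0094
```

```bash
python3 -m jog '[[[0,0,-0.0005,0,0,0,0],[0,0,-0.0005,0,0,0,0],[0,0,-0.0005,0,0,0,0],[0,0,0,0,0,0,0]]]'
```

```text
t: 7.7
eef_pos: [0.4723, 0.0097, 0.1015]
ee_rot: [3.142, 0.0, -3.071]
force: [1.0, 0.3, -0.8]
width: 0.0095
```

```bash
python3 -m jog '[[[0,0,-0.0005,0,0,0,0],[0,0,-0.0005,0,0,0,0],[0,0,-0.0005,0,0,0,0],[0,0,0,0,0,0,0]]]';python3 -m jog '[[[0,0,-0.0005,0,0,0,0],[0,0,-0.0005,0,0,0,0],[0,0,-0.0005,0,0,0,0],[0,0,0,0,0,0,0]]]'
```

```text
t: 8.2
eef_pos: [0.4725, 0.0097, 0.1011]
ee_rot: [-3.141, 0.001, -3.07]
force: [-3.6, 0.4, 11.0]
width: 0.0097
t: 8.7
eef_pos: [0.4731, 0.01, 0.0991]
ee_rot: [3.141, 0.002, -3.07]
force: [2.7, -0.1, 1.0]
width: 0.0095
```

```bash
python3 -m jog '[[[0,0,-0.0005,0,0,0,0],[0,0,-0.0005,0,0,0,0],[0,0,0,0,0,0,0]]]';python3 -m jog '[[[0,0,-0.0005,0,0,0,0],[0,0,-0.0005,0,0,0,0],[0,0,-0.0005,0,0,0,0],[0,0,0,0,0,0,0]]]'
```

```text
t: 9.07
eef_pos: [0.4732, 0.01, 0.0979]
ee_rot: [3.141, 0.002, -3.07]
force: [4.8, 0.8, 3.8]
width: 0.01
t: 9.57
eef_pos: [0.4731, 0.01, 0.0965]
ee_rot: [3.141, 0.002, -3.07]
force: [4.1, 0.7, 5.6]
width: 0.0096
```

It has entered: the force follows the spring, 3.8 N and then 5.6 N. A +x side force of 4 N remains, so I'll ease 1 mm in x and continue.

```bash
python3 -m jog '[[[0.0005,0,0,0,0,0,0],[0.0005,0,0,0,0,0,0],[0,0,0,0,0,0,0]]]';python3 -m jog '[[[0,0,-0.001,0,0,0,0],[0,0,-0.001,0,0,0,0],[0,0,-0.001,0,0,0,0],[0,0,0,0,0,0,0]]]'
```

```text
t: 9.95
eef_pos: [0.4733, 0.0099, 0.0961]
ee_rot: [3.141, 0.0, -3.071]
force: [2.0, 2.4, 5.3]
width: 0.0098
t: 10.45
eef_pos: [0.4733, 0.0099, 0.0933]
ee_rot: [3.141, 0.0, -3.07]
force: [1.4, 2.6, 7.4]
width: 0.0096
```

```bash
python3 -m jog '[[[0,0.0005,-0.001,0,0,0,0],[0,0,-0.001,0,0,0,0],[0,0,-0.001,0,0,0,0],[0,0,-0.0005,0,0,0,0],[0,0,0,0,0,0,0]]]';python3 -m jog '[[[0,0,-0.001,0,0,0,0],[0,0,-0.0005,0,0,0,0],[0,0,-0.0005,0,0,0,0],[0,0,0,0,0,0,0]]]'
```

```text
t: 11.08
eef_pos: [0.4733, 0.01, 0.0901]
ee_rot: [-3.141, 0.0, -3.07]
force: [-0.1, -0.0, 11.9]
width: 0.0097
t: 11.58
eef_pos: [0.4733, 0.01, 0.0882]
ee_rot: [-3.141, 0.0, -3.07]
force: [0.6, 0.5, 13.0]
width: 0.0099
```

```bash
python3 -m jog '[[[0,0,0,0,0,-0.06,0],[0,0,0,0,0,-0.06,0],[0,0,0,0,0,-0.06,0],[0,0,0,0,0,0,0]]]'; python3 -c "
from h import *
s=monitor.get_state();print(s['moment'],s['force'])"
```

```text
t: 12.08
eef_pos: [0.4732, 0.01, 0.088]
ee_rot: [-3.141, 0.0, 3.032]
force: [0.5, -0.6, 10.2]
width: 0.0093
[-0.00874326 -0.30776593  0.04484821] [ 0.52156412 -0.59276062 10.17135605]
```

```bash
python3 -m jog '[[[0,0,-0.0005,0,0,-0.06,0],[0,0,0,0,0,-0.06,0],[0,0,0,0,0,-0.06,0],[0,0,0,0,0,-0.06,0],[0,0,0,0,0,0,0]]]'; python3 -c "
from h import *
s=monitor.get_state();print(s['moment'],s['force'])"
```

```text
t: 12.7
eef_pos: [0.4732, 0.01, 0.0876]
ee_rot: [-3.141, 0.0, 2.792]
force: [0.7, -0.7, 10.9]
width: 0.0098
[ 0.00035299 -0.32033024  0.00189051] [ 0.73741973 -0.70716619 10.93153009]
```

It is past 24° with negligible resisting moment, so the bar is turning under the plate.

```bash
python3 -m jog '[[[0,0,0,0,0,-0.1,0],[0,0,0,0,0,-0.1,0],[0,0,0,0,0,-0.1,0],[0,0,0,0,0,-0.1,0],[0,0,0,0,0,-0.1,0],[0,0,0,0,0,0,0]]]';python3 -m jog '[[[0,0,0,0,0,-0.1,0],[0,0,0,0,0,-0.1,0],[0,0,0,0,0,-0.1,0],[0,0,0,0,0,-0.1,0],[0,0,0,0,0,-0.06,0],[0,0,0,0,0,-0.03,0],[0,0,0,0,0,0,0]]]'; python3 -c "
from h import *
s=monitor.get_state();print(s['moment'],s['force'],s['q'])"
```

```text
t: 13.45
eef_pos: [0.4733, 0.01, 0.0876]
ee_rot: [-3.141, 0.0, 2.292]
force: [0.8, 0.5, 10.6]
width: 0.0094
t: 14.32
eef_pos: [0.4733, 0.01, 0.0876]
ee_rot: [3.141, 0.0, 1.803]
force: [0.1, -0.3, 11.1]
width: 0.01
[-0.06941246 -0.45389526  0.03322703] [ 0.06135661 -0.34406965 11.0899962 ] [ 4.38604572e-01  2.09164416e-01 -6.35706594e-01  5.66986844e-04
 -7.25888674e-01 -1.77808710e+00]
```

```bash
for i in 1; do python3 -m jog '[[[0,0,0,0,0,-0.04,0],[0,0,0,0,0,-0.04,0],[0,0,0,0,0,-0.04,0],[0,0,0,0,0,0,0]]]'; python3 -c "
from h import *
s=monitor.get_state();print(s['moment'],s['force'])";done;  python3 -m jog '[[[0,0,0,0,0,-0.02,0],[0,0,0,0,0,-0.02,0],[0,0,0,0,0,0,0]]]'; python3 -c "
from h import *
s=monitor.get_state();print(s['moment'],s['force'])"
```

```text
t: 14.82
eef_pos: [0.4733, 0.01, 0.0876]
ee_rot: [3.141, 0.0, 1.682]
force: [0.7, -0.4, 11.3]
width: 0.0095
[-0.10428405 -0.52880393  0.01663443] [ 0.70840423 -0.44735496 11.25411529]
t: 15.2
eef_pos: [0.4733, 0.01, 0.0876]
ee_rot: [3.141, 0.0, 1.643]
force: [1.0, -0.5, 10.4]
width: 0.0093
[-0.04288781 -0.4591898   0.02976884] [ 1.03724325 -0.4996408  10.37507072]
```

```bash
python3 -m jog '[[[0,0,0,0,0,-0.02,0],[0,0,0,0,0,-0.01,0],[0,0,0,0,0,0,0]]]'; python3 -c "
from h import *
s=monitor.get_state();print(s['moment'],s['force'])"; python3 -m jog '[[[0,0,0,0,0,-0.02,0],[0,0,0,0,0,0,0]]]'; python3 -c "
from h import *
s=monitor.get_state();print(s['moment'],s['force'])"
```

```text
t: 15.58
eef_pos: [0.4733, 0.01, 0.0876]
ee_rot: [3.141, 0.0, 1.613]
force: [0.6, 1.0, 11.8]
width: 0.0097
[-0.07741354 -0.48945563  0.02919828] [ 0.60632658  0.98228633 11.80581989]
t: 15.82
eef_pos: [0.4733, 0.01, 0.0876]
ee_rot: [3.141, 0.0, 1.593]
force: [1.4, -0.5, 11.1]
width: 0.0099
[-0.0961006  -0.51391648  0.0097039 ] [ 1.38797306 -0.5407259  11.06817545]
```

```bash
python3 -m jog '[[[0,0,0.001,0,0,0,0],[0,0,0.001,0,0,0,0],[0,0,0.001,0,0,0,0],[0,0,0.0005,0,0,0,0],[0,0,0,0,0,0,0]]]';python3 -m jog '[[[0,0,0.0005,0,0,0,0],[0,0,0.0005,0,0,0,0],[0,0,0.0005,0,0,0,0],[0,0,0,0,0,0,0]]]'; python3 -c "
from h import *
s=monitor.get_state();print(s['moment'],s['force'])"
```

```text
t: 16.45
eef_pos: [0.4733, 0.01, 0.0909]
ee_rot: [3.141, 0.0, 1.593]
force: [2.3, -0.1, 7.9]
width: 0.0095
t: 16.95
eef_pos: [0.4733, 0.01, 0.0923]
ee_rot: [3.142, 0.0, 1.593]
force: [3.1, -0.9, 6.4]
width: 0.0095
[-0.1580438  -1.058888    0.01582974] [ 3.10468201 -0.90180555  6.40745333]
```

```bash
python3 -m jog '[[[0,0,0.0005,0,0,0,0],[0,0,0.0003,0,0,0,0],[0,0,0,0,0,0,0]]]';python3 -m jog '[[[0,0,0.0005,0,0,0,0],[0,0,0,0,0,0,0]]]'; python3 -c "
from h import *
s=monitor.get_state();print(s['moment'],s['force'])"
```

```text
t: 17.32
eef_pos: [0.4732, 0.01, 0.0925]
ee_rot: [-3.141, 0.0, 1.592]
force: [5.1, -0.4, 0.3]
width: 0.0096
t: 17.58
eef_pos: [0.4732, 0.01, 0.0926]
ee_rot: [-3.141, 0.0, 1.592]
force: [7.3, -0.7, -5.8]
width: 0.0096
[-0.50998088 -2.90598847  0.00628589] [ 7.30470121 -0.65937637 -5.7666063 ]
```

The stud has caught: it holds at TCP z 0.0925, exactly the 7 mm catch height, and resists further lift. I'll relieve the pull and release with a small opening.

```bash
python3 -m jog '[[[0,0,-0.0008,0,0,0,0],[0.0005,0,0,0,0,0,0],[0,0,0,0,0,0,0]]]' 10;python3 -m jog '[[[0,0,0,0,0,0,0.15],[0,0,0,0,0,0,0.25],[0,0,0,0,0,0,0.25],[0,0,0,0,0,0,0.25],[0,0,0,0,0,0,0.25]]]'
python3 - <<'E'
from h import *
f=snap("scene");save(f,"scene6",(310,120,390,190),9)
E
```

```text
t: 17.95
eef_pos: [0.4732, 0.01, 0.0925]
ee_rot: [-3.141, 0.0, 1.593]
force: [1.2, -0.6, 5.1]
width: 0.0097
t: 18.58
eef_pos: [0.4736, 0.0102, 0.0925]
ee_rot: [-3.141, 0.0, 1.593]
force: [0.4, 0.2, -0.2]
width: 0.0219
```

View pics/scene6.png

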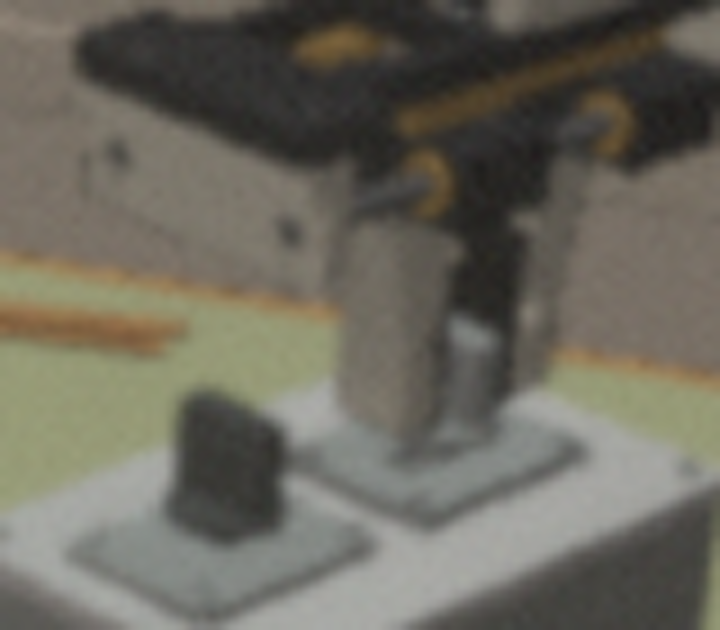

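The stud stands in the lock with its wing at (475,370), between the opened fingers and clear of them. The neighbour at (225,465) is untouched. I'm rising straight up and backing off.

```bash
python3 -m jog '[[[0,0,0.004,0,0,0,0.25],[0,0,0.012,0,0,0,0.25],[0,0,0.03,0,0,0,0.25],[0,0,0.04,0,0,0,0.25],[0,0,0.04,0,0,0,0.25],[0,0.06,0.03,0,0,0,0.25],[0,0.06,0,0,0,0,0.25],[0,0.06,0,0,0,0,0.25],[0,0.06,0,0,0,0,0.25],[0,0.04,0,0,0,0,0.25],[0,0,0,0,0,0,0.25],[0,0,0,0,0,0,0.25]]]'
python3 - <<'E'
from h import *
f=snap("scene");save(f,"s7",s=1.5);save(f,"s7b",(300,140,400,215),8)
f=snap("top");save(f,"t7",s=1.5);save(f,"t7b",(310,185,402,254),8)
E
```

```text
t: 20.12
eef_pos: [0.4735, 0.2859, 0.247]
ee_rot: [-3.142, -0.0, 1.593]
force: [0.7, -0.3, -0.4]
width: 0.0217
```

View pics/s7b.png

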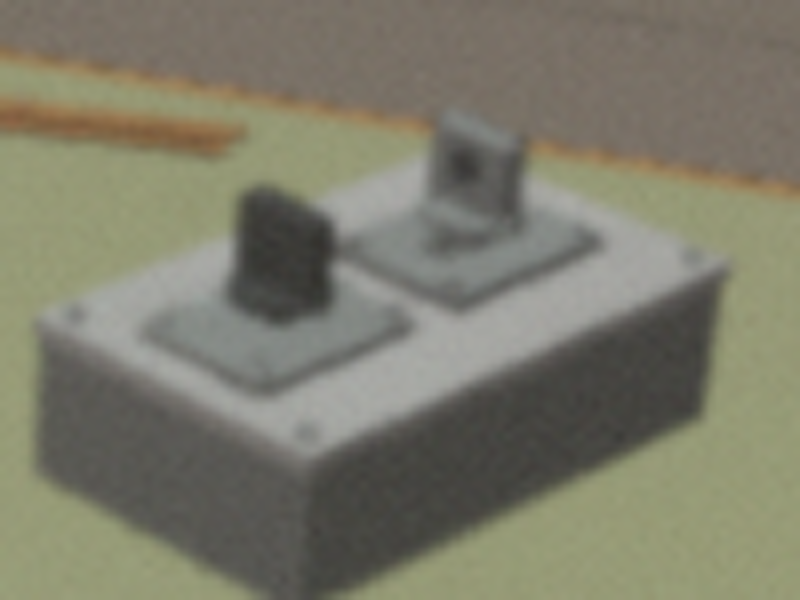

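View pics/t7b.png

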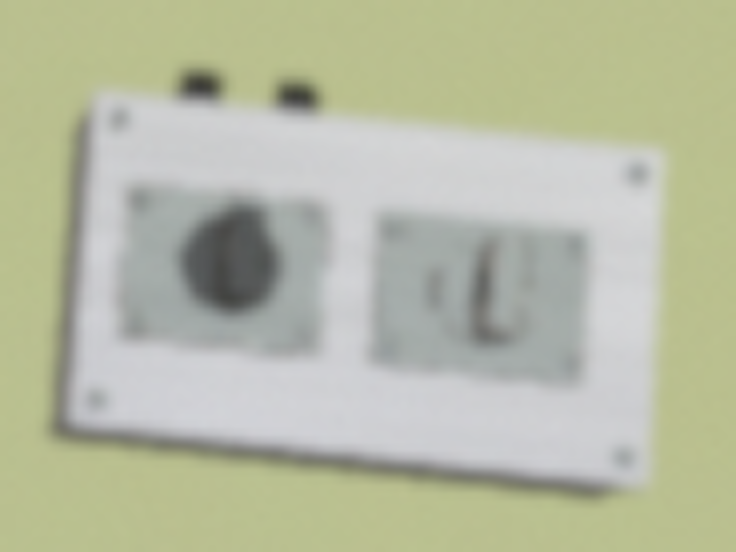

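View pics/s7.png

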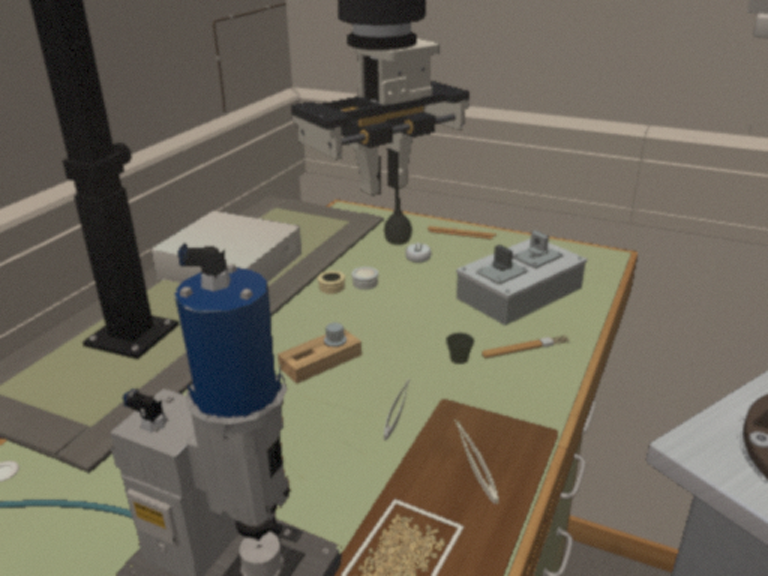

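The stud stands upright in the lock at (478,175) in the scene crop. Its wing is parallel to the neighbour's at (285,250), and everything else is where it was. The arm is clear, so I'm handing in.

```bash
python3 -c "
from h import *
print(job_done())"
```

```text
the job is handed in; nothing more can be done
None
```

The wing-headed stud is in the cover's empty slot, locked and let go, and the job is handed in at about 20 s of the 58 s allowed.

- **Insertion:** The slot sat about 6 mm toward +y from nominal, which was visible in the images. The foot first met the slot's edge with about 11 N and 4 N of side force, then slid in. I eased the tool about 1 mm in x.
- **Lock:** I pressed the stud down and turned it about 93° clockwise. The highest reading was 13 N, against the 40 N limit. I felt no clear end stop, so I stopped at 93° rather than force it.
- **Catch:** When I let the stud up, it held at the expected 7 mm flange height and resisted about 6 N of upward pull. The force read near zero once the fingers opened.
- **Final pictures:** The stud stands upright with its wing along x, parallel to its neighbour's. The knurled stud is still in the holder, the other items I could see have not moved, and the arm is clear.

The scene camera read about 5 mm off in x from the arm's frame, beyond its stated 2 mm. I therefore aligned the stud by comparing it with the slot in the same picture.

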